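Put a display tin away in the bolted stock chest

TASK

Put the oblong tin from the display tray away in the stock chest: swing the keeper right clear of the bolt, draw the bolt all the way back and raise the lid until it stands fully open by itself. Then lower the tin gently into the empty foam bay, flat on its bottom and lengthwise as the bay is cut, and leave the chest open, the two cartons in their tray and everything else on the counter where it is.

Things in the scene. Friction and masses are not known exactly. Their poses are not given: they have to be found in the camera images.
- chest: dark timber stock chest, fixed, 140 mm deep (own x, front to hinge side), 234 mm wide (own y, to the left seen from its front), lid top 90 mm up; origin: centre of its underside. A fixed deck level with the lid, own y -117 to -77 mm, carries a staple (18 mm high) round the bolt nose; the rest of the top is the lid. Inside: foam, top 66 mm up, an empty oblong bay, two black jars at the left
- keeper (a joint): angle (rad) of the keeper, a flat steel strut 14 to 19 mm above the lid top, turning on an upright pivot: 0 = closed, its end against the bolt knob so that the bolt cannot be drawn (2 mm play). It swings counter-clockwise seen from above, its finger post going towards the hinge side, then left, to the stop at 2.0. About 1 N at the post; stays where left
- keeper_tab (a point): upright finger post on the keeper, 10 mm diameter, 40 mm from the pivot, top 44 mm above the lid top; this point is on its axis 34 mm above the lid top
- keeper_pivot (a point): on the keeper's upright pivot axis, 34 mm above the lid top (the pivot itself is only 22 mm high, 18 mm across). Fixed to the lid; at chest x -42, y 22 mm, axes as the chest's, while the lid is shut
- bolt (a joint): travel of the barrel bolt on the lid along the front edge (m): 0 = shot, its 9 mm rod lying 18 mm deep under the staple on the fixed deck; it draws to the left (chest's +y) to 0.034 at the stop. The nose leaves the staple after about 0.017. About 2 N friction, stays where it is left
- bolt_knob (a point): upright round knob of the bolt, 12 mm diameter, at chest x -45, y -42 mm while shot, top 44 mm above the lid top; this point is on its axis 34 mm above the lid top; 64 mm right of the keeper's pivot while shot
- lid (a joint): angle of the chest lid: 0 = shut, opens upward about its back edge to 1.7 rad at the stop; friction hinge, stays at any angle, 3 to 6 N at the handle
- lid_handle (a point): middle of the lid's bow handle: a 9 mm round bar parallel to the hinge, 50 mm clear length, its axis 34 mm above the lid top, near the front left of the lid; own axes turn with the lid
- lid_hinge (a point): point of the hinge axis straight behind the handle, at the top of the chest's back edge (78 mm up); chest x 68, y 81 mm; the hinge runs along chest y. The handle's axis is 112 mm in front of it and 46 mm above it when shut
- bay (a point): centre of the floor of the empty foam bay, 12 mm above the counter; axes as the chest; it lies at chest x -3, y -12 mm. The bay is 76 mm long (chest x), 50 mm wide (y), 54 mm deep; in the middle of each long side a finger cut-out 35 mm wide (x) reaches 31 mm further out and down to the floor; no room for fingers at its ends
- tin_mid (a point): centre of the oblong aluminium tin, 62 mm long (own x), 38 mm wide (own y), 28 mm tall, rounded edges, 0.09 kg; this point is 14 mm above its underside
- carton_1_mid (a point): centre of a soap carton, 62 x 38 x 34 mm (own x, y, z), standing in the tray beside the tin, 2 mm gaps; this point is 17 mm above its underside
- carton_2_mid (a point): centre of the other soap carton, as carton 1
- tray: low wooden display tray, fixed, 140 x 128 mm (own x, y), floor 4 mm, rim 20 mm high; origin: centre of its underside. The tin and two cartons lie in it side by side in any order, 40 mm apart along tray y, lengths along tray x, filling its width; 35 mm free before each of their ends
- jar_loose: small pink jar with a black screw lid, 46 mm across, 40 mm tall, loose on the left of the counter; origin at the centre of its underside
- tin_round_1: round balm tin, 40 mm across, 13 mm tall, at the left; origin at the centre of its underside
- tin_round_2: round balm tin like the other, 40 mm across, 13 mm tall, at the left; origin at the centre of its underside
- stick: lip stick tube standing on end, 15 mm across, 70 mm tall, just left of the chest; origin at the centre of its underside
- marker: black chalk marker lying at the left end of the counter, 87 x 17 x 16 mm, x along its length; origin at the centre of its underside
- spatulas: glass cup of wooden spatulas, 68 mm across, 123 mm tall, at the back left; origin at the centre of its underside
- candle_pile: fixed pile of candle glasses, 80 mm across each: bottom layer 57 mm high, four in a second layer to 117 mm; it covers 0.13 m to either side (x, y) of its origin, which lies on the counter, in the middle
- big_candle_3: fixed large candle, 92 mm across, 71 mm tall, at the left, behind the free part of the counter, whose front edge is at x = 0.38 and left edge at y = 0.48; origin at the centre of its underside
- sign_tall: fixed price sign on a thin rod behind the candle pile: foot 65 mm across with its centre at the origin, plate 60 mm wide, from 0.20 to 0.355 m above the counter, leaning back. A second fixed sign behind the chest (foot at x 0.675, y -0.29) has a plate 65 mm wide, 0.16 to 0.265 m up

How it is judged:
By the outcome, as a careful person would: the job done as asked, in the order asked, and still so for the second after the job is handed in, with the robot touching nothing.
It also fails if it takes over 72 s, if anything falls off the work surface, if the arm or the gripper's body presses on something with over 40 N, if the wrist force passes 120 N, or if a joint passes its speed limit or range.

ROBOT

A 7-joint arm with a two-finger parallel gripper is mounted at the origin on a cart in front of the work surface, level with it; the furniture and walls round the work are solid. World frame = base frame: x ahead of the robot, y to its left, z up, the work surface at z = 0. Lengths are in m, angles in rad, forces in N, time in s.
With the tool pointing down it reaches from about 0.35 to 0.9 m from the base axis. Payload 19.9 kg.
Tool frame: the origin (TCP) lies at the very end of the fingers, on their centre line; the grasp point (between the pads) lies 19 mm behind it (env.pinch_z is the distance from the TCP to the grasp point, in m); z points along the fingers, y is the line along which they close (so a half turn about z gives the same grasp; the last joint's range is limited). The gripper opens to 94 mm and grips with 3 to 60 N. Pads are 16 mm wide; open, the fingers measure 119 mm over their backs; the gripper's body (75 mm by 177 mm) begins 78 mm behind the grasp point.
Start: joints at [-1.315, 0.417, -0.01, 1.614, 0.005, 1.111, -0.053], TCP at [0.183, 0.598, 0.205] pointing down, gripper open.
Joint ranges: [-2.81, 2.81], [-0.39, 2.02], [-1.27, 1.25], [0.06, 2.57], [-1.19, 4.33], [0.19, 2], [-2.82, 2.82]. Speed limits (rad/s): [1.89, 1.89, 2.39, 2.39, 3.01, 3.01, 3.01].

INTERFACE

Orientations are given as a 3x3 rotation matrix whose columns are the frame's x, y, z axes.
In Python, from bench import env, optics gives the robot as it stands.
- The arm moves only by the shell command python3 -m handwheel 'ROWS' [FORCE]. ROWS is JSON, a list that holds one entry, the list of rows, each a list of 7 numbers: the closure, from 0 (fully open) to 1 (shut), then the shift along the tool's x, y, z in m, then the turn, a rotation vector about the tool's x, y, z in rad. A call has 1 to 20 rows; each row is the pose to reach, as a shift and turn from the pose commanded when the call began, along the tool's axes at that moment; what a row does not reach only later rows make up. A row lasts 1/8 s, in which the tool goes at most 62.5 mm and 10.7 degrees, less where a joint would pass 70% of its speed; a pose out of reach is approached as far as the arm can. A call with a gripper value outside its range is refused whole. The fingers move at their own pace and stop on an object; FORCE is the grip in N (left out, the last holds). Time passes only in rows, so rows that repeat a pose let the fingers close. It gives the time, the measured TCP pose, the force, the opening and the grip force at its end, in the units of the state.
- env.state(): the state, without advancing time (a new reading comes with each control period).
- optics.snapshot(name): name is "scene" or "top" or "wrist"; returns a dict with "pixels" (384x512x3 uint8, blue, green, red), "fx", "fy", "cx", "cy" (pixels), "cam_to_world" (4x4, takes a point from camera to world coordinates). Camera axes: x right, y down, z forward; pixel columns grow to the right and rows downward; lengths in m; the calibration is good to about 2 mm. A picture is of the moment at which its call begins. There is no depth.
- env.close_job(): hands the job in; it is judged then, once.
The state is a dict: "clock": time; "q": joint angles; "joint_vel": joint speeds; "effort": joint torques, N m; "tool_pos": TCP position; "eef_rot": TCP orientation; "wrist_force": force on the tool from outside, world axes, zero at the start; "wrist_torque": the same for the moment, N m; "finger_gap": finger opening in m; "grip_force": force on a finger pad.
Only numpy, scipy, OpenCV 4.12 (cv2) and the standard library are available. Lean on these libraries where they do the work, as an engineer would, in place of code of your own. Each camera call takes 0.05 s, during which the arm holds its last target. There are 200 camera calls.

## Working session

There is one attempt and no reset: what is moved stays moved. The work goes in short steps, Python scripts to look and compute and a shell command to move; the robot and the scene stay as the last step left them, time stands still between calls to the robot, and variables do not carry over. Pictures are saved under pics/ and viewed, at most 13 in all, crops included, and the job is handed in when it is done.

```bash
ls; mkdir -p pics
python3 - <<'E'
from bench import env, optics
import cv2,numpy as np
np.set_printoptions(precision=4,suppress=True)
s=env.state(); print(s['clock'],s['tool_pos'],s['eef_rot'],s['finger_gap'])
for n in ['scene','top']:
    d=optics.snapshot(n); cv2.imwrite(f'pics/{n}0.png',cv2.resize(d['pixels'],(800,600),interpolation=cv2.INTER_CUBIC)); np.save(f'pics/{n}0.npy',d['pixels'])
    print(n,d['fx'],d['fy'],d['cx'],d['cy'],d['cam_to_world'])
E
```

```text
pics
0.0 [0.1827 0.5973 0.2048] [[-0.9563  0.2925 -0.0003]
 [ 0.2925  0.9563 -0.0012]
 [-0.0001 -0.0012 -1.    ]] 0.09377170136426222
scene 407.43215548357733 407.43215548357733 259.4359241367466 192.05540536297542 [[-0.4981 -0.3433  0.7963 -0.5075]
 [-0.8671  0.1971 -0.4574  0.6265]
 [ 0.0001 -0.9183 -0.3959  0.6306]
 [ 0.      0.      0.      1.    ]]
top 372.02059456476894 372.02059456476894 261.4135518034802 188.6443518690321 [[-0.0076 -0.9763  0.2164  0.2902]
 [-1.      0.0071 -0.0031  0.0347]
 [ 0.0015 -0.2164 -0.9763  1.1881]
 [ 0.      0.      0.      1.    ]]
```

View pics/top0.png

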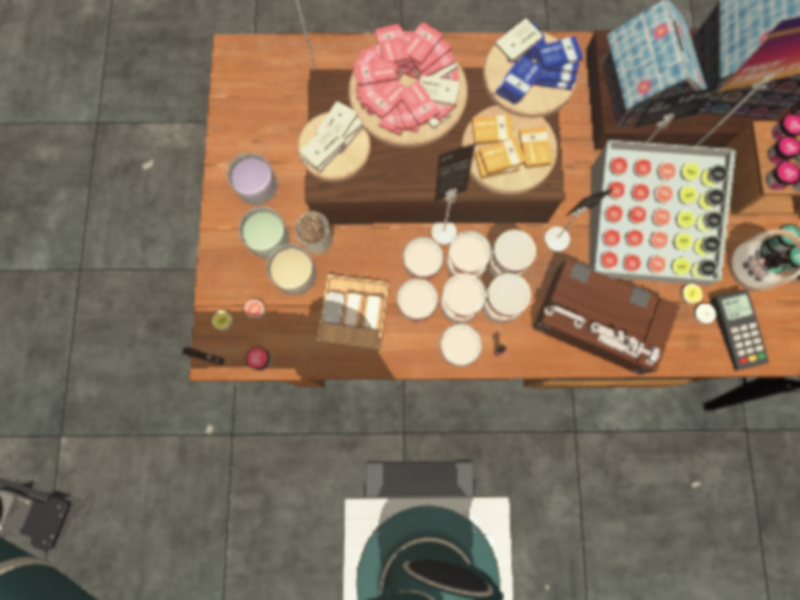

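View pics/scene0.png

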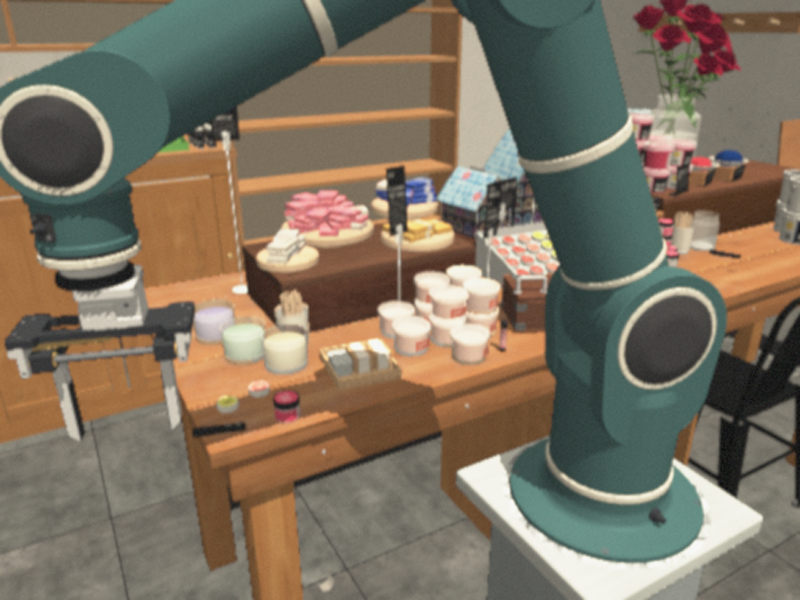

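The top view shows the tray at about (353,310) with the grey tin leftmost at (335,308). The chest is at (605,315) with its yaw turned about -22°, and the stick is at (498,343). The scene view is mostly hidden by the arm, so the wrist camera will give the close measurements.

```bash
cat > h.py <<'E'
from bench import env, optics
import cv2,numpy as np
from scipy.spatial.transform import Rotation as R
np.set_printoptions(precision=4,suppress=True)
def cast(d,u,v,z):
    """pixel (native 512x384) -> world point on plane z"""
    T=d['cam_to_world']; r=T[:3,:3]@np.array([(u-d['cx'])/d['fx'],(v-d['cy'])/d['fy'],1])
    return T[:3,3]+r*(z-T[2,3])/r[2]
def proj(d,P):
    T=d['cam_to_world']; p=T[:3,:3].T@(np.asarray(P)-T[:3,3]); return np.array([d['fx']*p[0]/p[2]+d['cx'],d['fy']*p[1]/p[2]+d['cy']])
def down(yaw):
    """tool z down, tool y (closing line) at world angle yaw"""
    y=np.array([np.cos(yaw),np.sin(yaw),0]); z=np.array([0,0,-1.]); return np.c_[np.cross(y,z),y,z]
def rel(P,Rw,S=None):
    """row (shift,turn) from present pose to world pose"""
    s=env.state() if S is None else S; A=np.array(s['eef_rot'])
    return np.r_[A.T@(np.array(P)-s['tool_pos']),R.from_matrix(A.T@Rw).as_rotvec()]
E
python3 - <<'E'
from h import *
d=optics.snapshot('top'); k=512/800
for n,p,z in [('FL',(537,325),.09),('FR',(645,368),.09),('BR',(677,305),.09),('BL',(562,255),.09),('traytl',(327,273),.02),('traytr',(390,282),.02),('traybr',(383,350),.02),('traybl',(317,342),.02),('tin',(335,308),.032),('stick',(498,336),.07)]:
    print(n,cast(d,p[0]*k,p[1]*k,z))
w=optics.snapshot('wrist'); s=env.state(); A=np.array(s['eef_rot'])
print(w['fx'],w['cx'],w['cy'],A.T@(w['cam_to_world'][:3,3]-s['tool_pos']),A.T@w['cam_to_world'][:3,:3])
E
```

```text
FL [ 0.4725 -0.2143  0.09  ]
FR [ 0.389  -0.4133  0.09  ]
BR [ 0.5095 -0.4866  0.09  ]
BL [ 0.6114 -0.2712  0.09  ]
traytl [0.5965 0.1996 0.02  ]
traytr [0.5764 0.0689 0.02  ]
traybr [0.4354 0.0831 0.02  ]
traybl [0.4526 0.2166 0.02  ]
tin [0.52   0.1801 0.032 ]
stick [ 0.4547 -0.142   0.07  ]
304.8396261489822 257.284624874772 190.34535000941088 [ 0.0679 -0.     -0.1801] [[-0.0004 -0.9715 -0.2371]
 [ 1.     -0.0004  0.0003]
 [-0.0004 -0.2371  0.9715]]
```

Run:
```python
from h import *
print(rel([.49,-.345,.24],down(np.radians(-23))))
```

```text
[-0.5695 -0.8114 -0.0343 -0.0005  0.0007  1.6754]
```

```bash
python3 -m handwheel '[[[0,-0.5695,-0.8114,-0.0343,0,0,1.675],[0,-0.5695,-0.8114,-0.0343,0,0,1.675],[0,-0.5695,-0.8114,-0.0343,0,0,1.675],[0,-0.5695,-0.8114,-0.0343,0,0,1.675],[0,-0.5695,-0.8114,-0.0343,0,0,1.675],[0,-0.5695,-0.8114,-0.0343,0,0,1.675],[0,-0.5695,-0.8114,-0.0343,0,0,1.675],[0,-0.5695,-0.8114,-0.0343,0,0,1.675],[0,-0.5695,-0.8114,-0.0343,0,0,1.675],[0,-0.5695,-0.8114,-0.0343,0,0,1.675],[0,-0.5695,-0.8114,-0.0343,0,0,1.675],[0,-0.5695,-0.8114,-0.0343,0,0,1.675],[0,-0.5695,-0.8114,-0.0343,0,0,1.675],[0,-0.5695,-0.8114,-0.0343,0,0,1.675],[0,-0.5695,-0.8114,-0.0343,0,0,1.675],[0,-0.5695,-0.8114,-0.0343,0,0,1.675],[0,-0.5695,-0.8114,-0.0343,0,0,1.675],[0,-0.5695,-0.8114,-0.0343,0,0,1.675],[0,-0.5695,-0.8114,-0.0343,0,0,1.675],[0,-0.5695,-0.8114,-0.0343,0,0,1.675]]]'
python3 - <<'E'
from h import *
d=optics.snapshot('wrist'); np.save('pics/w1.npy',d['pixels']);cv2.imwrite('pics/w1.png',cv2.resize(d['pixels'],(800,600),interpolation=cv2.INTER_CUBIC))
E
```

```text
clock: 2.7
tool_pos: [0.4905, -0.3437, 0.2401]
eef_rot: [[0.389, 0.921, 0.001], [0.921, -0.389, 0.0], [0.001, 0.001, -1.0]]
wrist_force: [0.3, 1.6, -0.3]
finger_gap: 0.0939
grip_force: 0.0
```

View pics/w1.png

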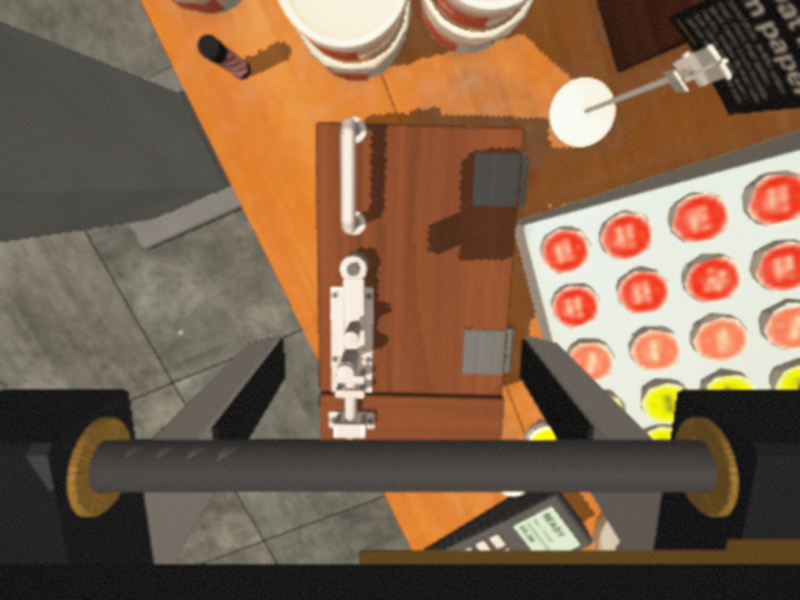

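The lid shows clearly: front-left corner (317,123), back-left (525,128), lid/deck seam (318,394) to (505,397). The handle runs from (352,126) to (352,222), and the keeper pivot is at (353,267). The post is near (353,330) and the knob near (350,370). Next I fit the chest pose and enlarge the hardware.

Run:
```python
from h import *
d=optics.snapshot('wrist'); k=.64
C={}
for n,p,z in [('FL',(317,123),.09),('BL',(525,128),.09),('SF',(318,394),.09),('SB',(505,397),.09),('h1',(352,126),.124),('h2',(352,222),.124),('piv',(353,267),.112)]:
    C[n]=cast(d,p[0]*k,p[1]*k,z); print(n,C[n])
loc={'FL':(-70,117),'SF':(-70,-77),'SB':(70,-77),'BL':(70,117),'piv':(-42,22)}
A=np.array([loc[n] for n in loc],float)/1e3; B=np.array([C[n][:2] for n in loc])
a,b=A-A.mean(0),B-B.mean(0); th=np.arctan2((a[:,0]*b[:,1]-a[:,1]*b[:,0]).sum(),(a*b).sum())
M=np.array([[np.cos(th),-np.sin(th)],[np.sin(th),np.cos(th)]]); t=B.mean(0)-M@A.mean(0)
print('yaw',np.degrees(th),'org',t); print('res mm',1e3*(B-(A@M.T+t)))
for n,x,y,z in [('piv',-42,22,112),('post',-43,-18,134),('knob',-45,-42,134),('knob0',-45,-42,90),('handle',-44,81,124),('FL',-70,117,90),('SF',-70,-77,90)]:
    P=np.r_[M@np.array([x,y])/1e3+t,z/1e3]; print(n,P,proj(d,P)/k)
im=d['pixels'][150:290,190:260]; cv2.imwrite('pics/w1c.png',cv2.resize(im,None,fx=4.28,fy=4.28,interpolation=cv2.INTER_CUBIC))
```

```text
FL [ 0.4809 -0.2249  0.09  ]
BL [ 0.6054 -0.2809  0.09  ]
SF [ 0.3992 -0.3992  0.09  ]
SB [ 0.5277 -0.4562  0.09  ]
h1 [ 0.5029 -0.2402  0.124 ]
h2 [ 0.4798 -0.2913  0.124 ]
piv [ 0.4668 -0.3186  0.112 ]
yaw -24.446593608537476 org [ 0.4952 -0.358 ]
res mm [[ 0.9528 -2.3928]
 [-0.4035 -0.0372]
 [ 0.6432  0.9213]
 [-1.9433 -0.4687]
 [ 0.7508  1.9773]]
piv [ 0.4661 -0.3206  0.112 ] [353.1973 270.1736]
post [ 0.4486 -0.3566  0.134 ] [347.9946 338.7427]
knob [ 0.4369 -0.3776  0.134 ] [344.8887 374.0999]
knob0 [ 0.4369 -0.3776  0.09  ] [351.8641 350.5496]
handle [ 0.4887 -0.2661  0.124 ] [348.1553 177.3833]
FL [ 0.4799 -0.2225  0.09  ] [314.1177 120.0366]
SF [ 0.3996 -0.3991  0.09  ] [318.4652 393.7645]
```

View pics/w1c.png

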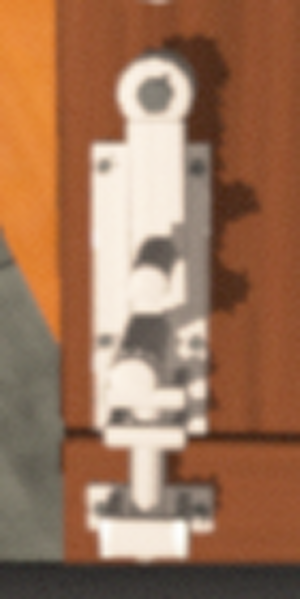

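```bash
cat >> h.py <<'E'
TH=np.radians(-24.45); O=np.array([.4952,-.3580])
def chest(x,y,z):
    c,s=np.cos(TH),np.sin(TH); return np.array([O[0]+(c*x-s*y)/1e3,O[1]+(s*x+c*y)/1e3,z/1e3])
E
python3 - <<'E'
from h import *
d=optics.snapshot('wrist'); k=.64
for p in [(351.6,339.5),(345.4,373)]:
    w=cast(d,p[0]*k,p[1]*k,.134); c,s=np.cos(TH),np.sin(TH); e=w[:2]-O; print(w, 1e3*np.array([c*e[0]+s*e[1],-s*e[0]+c*e[1]]))
print(rel(chest(-40,-18,112),down(TH)), rel(chest(-40,-18,150),down(TH)))
E
```

```text
[ 0.4504 -0.3582  0.134 ] [-40.6935 -18.6683]
[ 0.4374 -0.3773  0.134 ] [-44.6472 -41.4566]
[-0.0278 -0.0307  0.128   0.0004 -0.0003  0.0266] [-0.0278 -0.0306  0.09    0.0004 -0.0003  0.0266]
```

```bash
python3 -m handwheel '[[[0.5,-0.0278,-0.0307,0.05,0,0,0.0266],[0.5,-0.0278,-0.0307,0.09,0,0,0.0266],[0.5,-0.0278,-0.0307,0.09,0,0,0.0266],[0.5,-0.0278,-0.0307,0.128,0,0,0.0266],[0.5,-0.0278,-0.0307,0.128,0,0,0.0266],[1,-0.0278,-0.0307,0.128,0,0,0.0266],[1,-0.0278,-0.0307,0.128,0,0,0.0266],[1,-0.0278,-0.0307,0.128,0,0,0.0266],[1,-0.0278,-0.0307,0.128,0,0,0.0266],[1,-0.0278,-0.0307,0.128,0,0,0.0266],[1,-0.0278,-0.0307,0.128,0,0,0.0266]]]' 8
```

```text
clock: 4.22
tool_pos: [0.451, -0.3585, 0.112]
eef_rot: [[0.415, 0.91, 0.0], [0.91, -0.415, -0.0], [-0.0, 0.0, -1.0]]
wrist_force: [-0.6, 0.0, 5.0]
finger_gap: 0.0097
grip_force: 8.0
```

```bash
python3 -m handwheel '[[[1,0.0006,0.0068,0,0,0,0],[1,0.0023,0.0133,0,0,0,0],[1,0.0053,0.0199,0,0,0,0],[1,0.0091,0.0255,0,0,0,0],[1,0.0139,0.0303,0,0,0,0],[1,0.0194,0.0343,0,0,0,0],[1,0.0255,0.0373,0,0,0,0],[1,0.032,0.0392,0,0,0,0],[1,0.0388,0.04,0,0,0,0],[1,0.0455,0.0396,0,0,0,0],[1,0.0522,0.0381,0,0,0,0],[1,0.0584,0.0355,0,0,0,0],[1,0.0584,0.0355,0,0,0,0]]]'
python3 - <<'E'
from h import *
s=env.state(); print(s['tool_pos'],s['wrist_force'],s['finger_gap'],s['grip_force'])
e=s['tool_pos'][:2]-chest(-42,22,0)[:2]; c,t=np.cos(TH),np.sin(TH); print(1e3*np.array([c*e[0]+t*e[1],-t*e[0]+c*e[1]]))
E
```

```text
clock: 5.85
tool_pos: [0.5053, -0.3202, 0.1111]
eef_rot: [[0.416, 0.909, -0.004], [0.909, -0.416, -0.0], [-0.002, -0.003, -1.0]]
wrist_force: [-13.0, -1.8, 0.4]
finger_gap: 0.0096
grip_force: 8.0
[ 0.5053 -0.3202  0.1111] [-13.0434  -1.7973   0.3616] 0.009638617351269385 8.000447787344456
[35.5972 16.5812]
```

```bash
python3 -m handwheel '[[[0.73,0.0564,0.0365,0,0,0,0],[0.73,0.0564,0.0365,0,0,0,0],[0.73,0.0564,0.0365,0,0,0,0],[0.73,0.0564,0.0365,-0.04,0,0,0],[0.5,0.02,0.018,-0.04,0,0,0],[0.5,-0.03,-0.01,-0.04,0,0,0],[0.5,-0.082,-0.0402,-0.04,0,0,0],[0.5,-0.082,-0.0402,-0.04,0,0,0],[0.5,-0.082,-0.0402,-0.01,0,0,0],[0.5,-0.082,-0.0402,0,0,0,0],[0.9,-0.082,-0.0402,0,0,0,0],[0.9,-0.082,-0.0402,0,0,0,0],[0.9,-0.082,-0.0402,0,0,0,0],[0.9,-0.082,-0.0402,0,0,0,0]]]' 12
python3 - <<'E'
from h import *
s=env.state(); e=s['tool_pos'][:2]-O; c,t=np.cos(TH),np.sin(TH); print(1e3*np.array([c*e[0]+t*e[1],-t*e[0]+c*e[1]]))
d=optics.snapshot('wrist'); cv2.imwrite('pics/w2.png',d['pixels'])
E
```

```text
clock: 7.6
tool_pos: [0.4366, -0.3778, 0.1121]
eef_rot: [[0.415, 0.91, -0.0], [0.91, -0.415, 0.0], [0.0, -0.0, -1.0]]
wrist_force: [-8.4, 4.6, 3.3]
finger_gap: 0.0115
grip_force: 12.0
[-45.1383 -42.2958]
```

```bash
python3 -m handwheel '[[[0.9,0.006,0,0,0,0,0],[0.9,0.012,0,0,0,0,0],[0.9,0.018,0,0,0,0,0],[0.9,0.024,0,0,0,0,0],[0.9,0.03,0,0,0,0,0],[0.9,0.035,0,0,0,0,0],[0.9,0.037,0,0,0,0,0],[0.9,0.037,0,0,0,0,0]]]'
python3 - <<'E'
from h import *
s=env.state(); e=s['tool_pos'][:2]-O; c,t=np.cos(TH),np.sin(TH); print(1e3*np.array([c*e[0]+t*e[1],-t*e[0]+c*e[1]]))
print(rel(chest(-44,81,140),down(TH)),rel(chest(-44,81,107),down(TH)))
E
```

```text
clock: 8.65
tool_pos: [0.4508, -0.3458, 0.1118]
eef_rot: [[0.416, 0.909, -0.002], [0.909, -0.416, -0.003], [-0.003, -0.0, -1.0]]
wrist_force: [-9.2, -10.5, -3.0]
finger_gap: 0.0118
grip_force: 12.0
[-45.4081  -7.2831]
[ 0.0882  0.0012 -0.0284 -0.0002  0.0032 -0.0024] [ 0.0883  0.0012  0.0046 -0.0002  0.0032 -0.0024]
```

```bash
python3 -m handwheel '[[[0.6,0.036,0,0,0,0,0],[0.6,0.036,0,0,0,0,0],[0.6,0.036,0,0,0,0,0],[0.6,0.036,0,-0.05,0,0,0],[0.6,0.036,0,-0.05,0,0,0],[0.55,0.075,0.002,-0.05,0,0,0],[0.55,0.1235,0.003,-0.05,0,0,0],[0.55,0.1235,0.003,-0.05,0,0,0]]]'
python3 - <<'E'
from h import *
s=env.state(); e=s['tool_pos'][:2]-O; c,t=np.cos(TH),np.sin(TH); print(1e3*np.array([c*e[0]+t*e[1],-t*e[0]+c*e[1]]))
d=optics.snapshot('wrist'); cv2.imwrite('pics/w3.png',d['pixels'])
E
```

```text
clock: 9.65
tool_pos: [0.5076, -0.2302, 0.161]
eef_rot: [[0.411, 0.912, -0.0], [0.912, -0.411, 0.001], [0.001, -0.001, -1.0]]
wrist_force: [0.0, -0.6, -0.2]
finger_gap: 0.0426
grip_force: 0.0
[-41.657  121.4733]
```

View pics/w3.png

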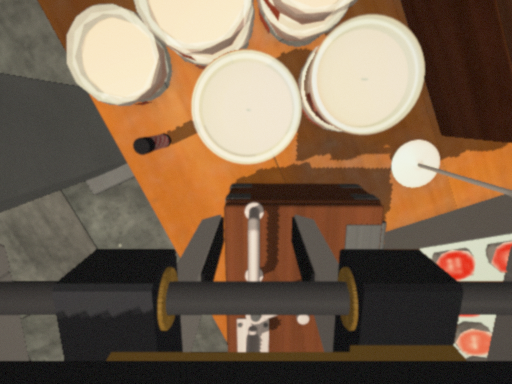

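The picture shows the fingers straddling the handle line, with the bar from (255,210) to (253,275). But I went 40 mm too far left, so I move back, descend and grip.

```bash
python3 -m handwheel '[[[0.55,-0.0405,-0.001,0,0,0,0],[0.55,-0.0405,-0.001,0,0,0,0],[0.55,-0.0405,-0.001,0.035,0,0,0],[0.55,-0.0405,-0.001,0.055,0,0,0],[0.55,-0.0405,-0.001,0.055,0,0,0],[1,-0.0405,-0.001,0.055,0,0,0],[1,-0.0405,-0.001,0.055,0,0,0],[1,-0.0405,-0.001,0.055,0,0,0],[1,-0.0405,-0.001,0.055,0,0,0]]]' 25
python3 - <<'E'
from h import *
s=env.state(); e=s['tool_pos'][:2]-O; c,t=np.cos(TH),np.sin(TH); print(1e3*np.array([c*e[0]+t*e[1],-t*e[0]+c*e[1]]))
for th in np.arange(.1,1.25,.1):
    a=np.arctan2(46,-112)-th; r=np.hypot(46,112); print(round(th,2),np.round((r*np.cos(a)+112)/1e3,4),np.round(-(r*np.sin(a)-46)/1e3,4))
E
```

```text
clock: 10.82
tool_pos: [0.4867, -0.2686, 0.1065]
eef_rot: [[0.415, 0.91, -0.003], [0.91, -0.415, 0.002], [0.001, -0.004, -1.0]]
wrist_force: [-5.3, 4.0, 3.4]
finger_gap: 0.0081
grip_force: 25.0
[-44.7222  77.8261]
0.1 0.0052 -0.011
0.2 0.0114 -0.0213
0.3 0.0186 -0.031
0.4 0.0268 -0.04
0.5 0.0358 -0.0481
0.6 0.0455 -0.0552
0.7 0.056 -0.0613
0.8 0.067 -0.0664
0.9 0.0784 -0.0703
1.0 0.0902 -0.0731
1.1 0.1022 -0.0747
1.2 0.1143 -0.0751
```

```bash
python3 -m handwheel '[[[1,0,0.0024,-0.0055,0,0,0],[1,0,0.0052,-0.011,0,0,0],[1,0,0.0114,-0.0213,0,0,0],[1,0,0.0186,-0.031,0,0,0],[1,0,0.0268,-0.04,0,0,0],[1,0,0.0358,-0.0481,0,0,0],[1,0,0.0455,-0.0552,0,0,0],[1,0,0.056,-0.0613,0,0,0],[1,0,0.067,-0.0664,0,0,0],[1,0,0.0784,-0.0703,0,0,0],[1,0,0.0902,-0.0731,0,0,0],[1,0,0.1022,-0.0747,0,0,0],[1,0,0.1143,-0.0751,0,0,0],[1,0,0.1143,-0.0751,0,0,0]]]'
python3 - <<'E'
from h import *
s=env.state(); e=s['tool_pos'][:2]-O; c,t=np.cos(TH),np.sin(TH); print(1e3*np.array([c*e[0]+t*e[1],-t*e[0]+c*e[1]]),s['finger_gap'])
E
```

```text
clock: 12.58
tool_pos: [0.593, -0.3177, 0.1822]
eef_rot: [[0.415, 0.91, 0.001], [0.91, -0.415, -0.001], [-0.001, 0.001, -1.0]]
wrist_force: [1.2, -2.8, 2.7]
finger_gap: 0.008
grip_force: 25.0
[72.2901 77.184 ] 0.008000945228711772
```

```bash
python3 -m handwheel '[[[0.79,0,0.1143,-0.0751,0,0,0],[0.79,0,0,0,0,0,0]]]' >/dev/null 2>&1
python3 - <<'E'
from h import *
s=env.state(); print(s['clock'],s['tool_pos'],s['finger_gap'],s['wrist_force'])
E
```

```text
12.825 [ 0.6075 -0.3219  0.1921] 0.021928443450767426 [ 14.9277 -12.3907   9.6642]
```

I repeated the old offset by mistake in that call, so the tool was jogged further back before returning. I let it settle and look.

```bash
python3 -m handwheel '[[[0.79,0,0,0,0,0,0],[0.79,0,0,0,0,0,0]]]'
python3 - <<'E'
from h import *
s=env.state(); e=s['tool_pos'][:2]-O; c,t=np.cos(TH),np.sin(TH); print(1e3*np.array([c*e[0]+t*e[1],-t*e[0]+c*e[1]]),s['finger_gap'])
d=optics.snapshot('wrist'); t=optics.snapshot('scene')
cv2.imwrite('pics/m4.png',np.vstack([cv2.resize(d['pixels'],(400,300)),cv2.resize(t['pixels'][100:292,256:],(400,300))]))
E
```

```text
clock: 13.08
tool_pos: [0.5927, -0.3166, 0.1823]
eef_rot: [[0.414, 0.91, 0.001], [0.91, -0.414, 0.0], [0.0, 0.001, -1.0]]
wrist_force: [0.8, 0.5, 0.0]
finger_gap: 0.0197
grip_force: 0.0
[71.607  78.0443] 0.019739766600865506
```

View pics/m4.png

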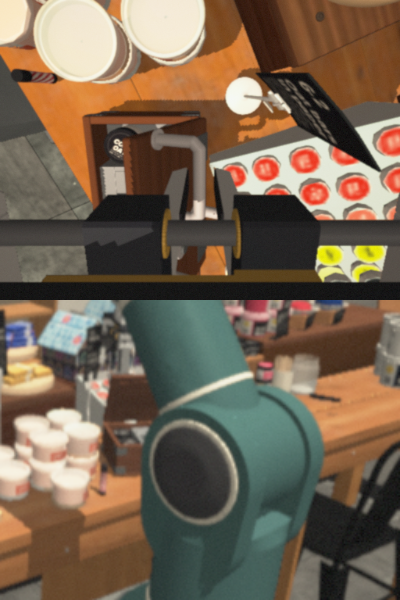

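The lid stands open with the fingers round the bar at about (190,190), contact-free, and nothing is disturbed. Now I withdraw upward, go round to the front of the lid and close the fingers.

```bash
python3 -m handwheel '[[[0.79,0,0,-0.045,0,0,0],[0.79,0,0,-0.085,0,0,0],[0.79,0,0,-0.085,0,0,0],[1,-0.03,-0.052,-0.085,0,0,0],[1,-0.058,-0.105,-0.085,0,0,0],[1,-0.058,-0.105,-0.085,0,0,0],[1,-0.058,-0.105,-0.04,0,0,0],[1,-0.058,-0.105,0.012,0,0,0],[1,-0.058,-0.105,0.012,0,0,0]]]'
python3 - <<'E'
from h import *
s=env.state(); e=s['tool_pos'][:2]-O; c,t=np.cos(TH),np.sin(TH); print(1e3*np.array([c*e[0]+t*e[1],-t*e[0]+c*e[1]]),s['finger_gap'])
E
```

```text
clock: 14.3
tool_pos: [0.4722, -0.3252, 0.1674]
eef_rot: [[0.414, 0.91, -0.005], [0.91, -0.414, 0.002], [-0.001, -0.005, -1.0]]
wrist_force: [-0.2, 0.5, 0.3]
finger_gap: 0.0004
grip_force: 0.0
[-34.5118  20.3376] 0.0003958427371710338
```

```bash
python3 -m handwheel '[[[1,0,0.02,0,0,0,0],[1,0,0.04,0,0,0,0],[1,0,0.05,0,0,0,0],[1,0,0.06,0,0,0,0],[1,0,0.07,0,0,0,0],[1,0,0.08,0,0,0,0],[1,0,0.086,0,0,0,0],[1,0,0.092,0,0,0,0],[1,0,0.097,0,0,0,0],[1,0,0.097,0,0,0,0]]]'
python3 - <<'E'
from h import *
s=env.state(); e=s['tool_pos'][:2]-O; c,t=np.cos(TH),np.sin(TH); print(1e3*np.array([c*e[0]+t*e[1],-t*e[0]+c*e[1]]),s['wrist_force'])
E
```

```text
clock: 15.55
tool_pos: [0.5615, -0.3666, 0.1698]
eef_rot: [[0.415, 0.91, 0.0], [0.91, -0.415, -0.0], [-0.0, 0.0, -1.0]]
wrist_force: [-0.4, -0.1, 0.8]
finger_gap: 0.0006
grip_force: 0.0
[63.907 19.569] [-0.4179 -0.0544  0.7661]
```

```bash
python3 -m handwheel '[[[1,0,0.004,0,0,0,0],[1,0,0.008,0,0,0,0],[1,0,0.008,0,0,0,0]]]'; python3 -m handwheel '[[[1,0,0.004,0,0,0,0],[1,0,0.006,0,0,0,0],[1,0,0.006,0,0,0,0]]]'
```

```text
clock: 15.92
tool_pos: [0.5658, -0.3686, 0.1696]
eef_rot: [[0.415, 0.91, -0.005], [0.91, -0.415, 0.004], [0.002, -0.007, -1.0]]
wrist_force: [-23.6, 15.5, 13.3]
finger_gap: 0.0005
grip_force: 14.9
clock: 16.3
tool_pos: [0.5662, -0.3689, 0.1695]
eef_rot: [[0.417, 0.909, -0.014], [0.909, -0.417, 0.012], [0.005, -0.018, -1.0]]
wrist_force: [-65.0, 42.8, 44.0]
finger_gap: 0.0002
grip_force: 41.0
```

```bash
python3 -m handwheel '[[[1,0,-0.03,0,0,0,0],[1,0,-0.08,0,0,0,0],[0.3,-0.03,-0.1,-0.05,0,0,0],[0.3,-0.08,-0.1,-0.1,0,0,0],[0.3,-0.08,-0.1,-0.1,0,0,0],[0.3,-0.08,-0.1,-0.1,0,0,0]]]'
python3 - <<'E'
from h import *
s=env.state(); print(s['tool_pos'],s['wrist_force'])
d=optics.snapshot('wrist'); cv2.imwrite('pics/w5.png',cv2.resize(d['pixels'],(800,600),interpolation=cv2.INTER_CUBIC))
for n,(x,y,z) in dict(b1=(-41,13,66),b2=(35,13,66),b3=(35,-37,66),b4=(-41,-37,66),f=(-3,-12,12),FL=(-70,117,78)).items(): print(n,proj(d,chest(x,y,z))/.64)
E
```

```text
clock: 17.05
tool_pos: [0.4501, -0.4037, 0.2698]
eef_rot: [[0.415, 0.91, 0.001], [0.91, -0.415, -0.0], [0.0, 0.001, -1.0]]
wrist_force: [-0.6, -0.0, -1.1]
finger_gap: 0.037
grip_force: 0.0
[ 0.4501 -0.4037  0.2698] [-0.6329 -0.0071 -1.1178]
b1 [376.9476 175.2086]
b2 [474.2412 175.0548]
b3 [472.1088 239.0988]
b4 [377.8158 239.2487]
f [422.4114 204.445 ]
FL [332.8824  22.7656]
```

View pics/w5.png

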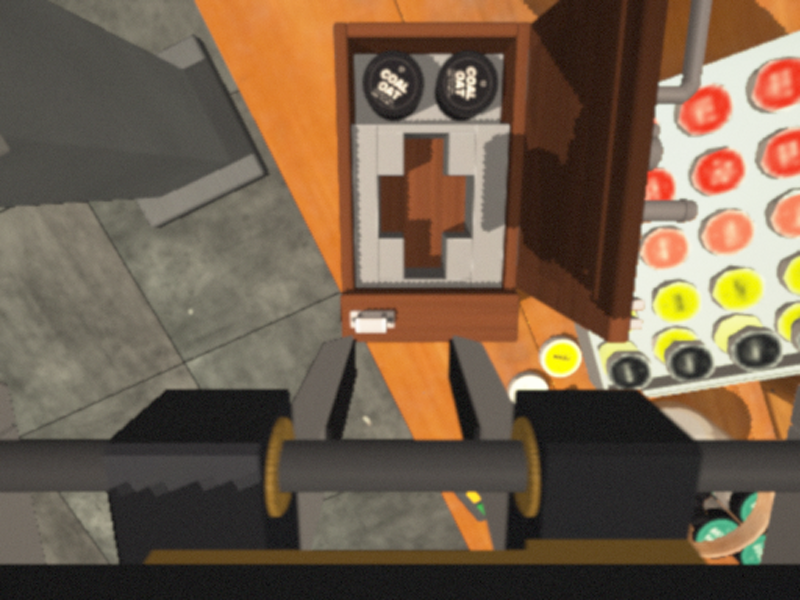

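The bay's corners at (378,175)–(474,238) match the projections. The lid stands fully open and the bolt and keeper are clear. Next is the tray.

Run:
```python
from h import *
Y=np.radians(-6.5)
print(rel([.43,-.1,.27],down(Y)),rel([.47,.12,.25],down(Y)),rel([.515,.12,.23],down(Y)))
```

```text
[ 0.2672 -0.1439 -0.0008 -0.0004 -0.0005 -0.3134] [ 0.484  -0.1985  0.0193 -0.0004 -0.0005 -0.3134] [ 0.5027 -0.1576  0.0393 -0.0004 -0.0005 -0.3134]
```

```bash
python3 -m handwheel '[[[0.3,0.05,-0.027,0,0,0,-0.15],[0.3,0.1,-0.054,0,0,0,-0.31],[0.3,0.155,-0.083,0,0,0,-0.3134],[0.3,0.21,-0.113,0,0,0,-0.3134],[0.1,0.267,-0.144,0,0,0,-0.3134],[0,0.325,-0.158,0,0,0,-0.3134],[0,0.38,-0.172,0.005,0,0,-0.3134],[0,0.435,-0.186,0.01,0,0,-0.3134],[0,0.484,-0.185,0.02,0,0,-0.3134],[0,0.5027,-0.1576,0.0393,0,0,-0.3134],[0,0.5027,-0.1576,0.0393,0,0,-0.3134],[0,0.5027,-0.1576,0.0393,0,0,-0.3134],[0,0.5027,-0.1576,0.0393,0,0,-0.3134]]]'
python3 - <<'E'
from h import *
d=optics.snapshot('wrist'); cv2.imwrite('pics/w6.png',cv2.resize(d['pixels'],(800,600),interpolation=cv2.INTER_CUBIC))
E
```

```text
clock: 18.73
tool_pos: [0.5143, 0.1193, 0.231]
eef_rot: [[0.114, 0.993, 0.0], [0.993, -0.114, 0.001], [0.001, 0.0, -1.0]]
wrist_force: [-0.3, -0.9, 0.6]
finger_gap: 0.0939
grip_force: 0.0
```

View pics/w6.png

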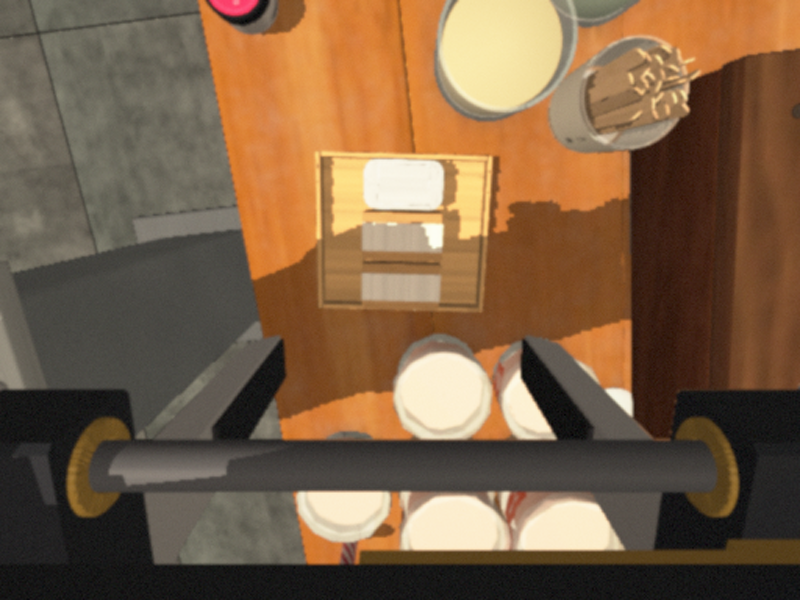

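The tin is at (403,185), spanning (363..444, 158..212), with the cartons below it. The counter left of the tray, around (320,80), is free.

Run:
```python
from h import *
d=optics.snapshot('wrist'); k=.64
im=d['pixels']; hsv=cv2.cvtColor(im,cv2.COLOR_BGR2HSV)
m=((hsv[...,1]<45)&(hsv[...,2]>120)).astype(np.uint8); m[:int(150*k)]=0; m[int(216*k):]=0; m[:,:int(335*k)]=0; m[:,int(470*k):]=0
c=max(cv2.findContours(m,0,2)[0],key=cv2.contourArea); r=cv2.minAreaRect(c); print('tin px',np.array(r[0])/k,np.array(r[1])/k,r[2])
P=np.array([cast(d,*p,.03)[:2] for p in cv2.boxPoints(r)]); print(P,'c',P.mean(0),[np.linalg.norm(P[i]-P[i-1]) for i in (0,1)])
for n,p,z in [('tl',(317,153),.02),('tr',(493,156),.02),('br',(483,310),.02),('bl',(321,307),.02),('cart2',(402,288),.038),('jar',(243,0),.04),('bigc',(500,48),.071),('spot',(325,85),0),('edge',(230,120),0)]: print(n,cast(d,p[0]*k,p[1]*k,z))
```

```text
tin px [403.125  183.5938] [48.4375 78.125 ] 90.0
[[0.4957 0.207 ]
 [0.5555 0.2002]
 [0.552  0.1636]
 [0.4908 0.1706]] c [0.5235 0.1854] [np.float64(0.03670250705165984), np.float64(0.06014466735606781)]
tl [0.4588 0.2166 0.02  ]
tr [0.5964 0.1985 0.02  ]
br [0.5792 0.0738 0.02  ]
bl [0.4426 0.0922 0.02  ]
cart2 [0.5133 0.1047 0.038 ]
jar [0.4268 0.322  0.04  ]
bigc [0.596 0.264 0.071]
spot [0.4701 0.269  0.    ]
edge [0.3891 0.2517 0.    ]
```

Run:
```python
from h import *
Y=np.radians(-7)
for p in ([.524,.1853,.06],[.524,.1853,.008],[.465,.275,.08],[.465,.275,.005]): print(rel(p,down(Y)))
```

```text
[ 0.0665  0.0019  0.1712  0.0005 -0.001   0.008 ]
[ 0.0664  0.0018  0.2232  0.0005 -0.001   0.008 ]
[ 0.1489 -0.067   0.1512  0.0005 -0.001   0.008 ]
[ 0.1488 -0.067   0.2262  0.0005 -0.001   0.008 ]
```

```bash
python3 -m handwheel '[[[0.1,0.0665,0.0018,0.06,0,0,0.008],[0.1,0.0665,0.0018,0.12,0,0,0.008],[0.1,0.0665,0.0018,0.17,0,0,0.008],[0.1,0.0665,0.0018,0.17,0,0,0.008],[0.1,0.0665,0.0018,0.2,0,0,0.008],[0.1,0.0665,0.0018,0.2225,0,0,0.008],[0.1,0.0665,0.0018,0.2225,0,0,0.008],[0.5,0.0665,0.0018,0.2225,0,0,0.008],[0.5,0.0665,0.0018,0.2225,0,0,0.008],[0.5,0.0665,0.0018,0.2225,0,0,0.008],[0.5,0.0665,0.0018,0.2225,0,0,0.008],[0.5,0.0665,0.0018,0.2225,0,0,0.008]]]' 15
```

```text
clock: 20.32
tool_pos: [0.5246, 0.1854, 0.0091]
eef_rot: [[0.122, 0.993, 0.001], [0.993, -0.122, 0.001], [0.001, 0.001, -1.0]]
wrist_force: [-3.7, -0.1, 12.6]
finger_gap: 0.0621
grip_force: 15.0
```

```bash
python3 -m handwheel '[[[0.5,0,0,-0.01,0,0,0],[0.5,0,0,-0.03,0,0,0],[0.5,0,0,-0.06,0,0,0],[0.5,0,0,-0.08,0,0,0],[0.5,0.03,-0.025,-0.08,0,0,0],[0.5,0.06,-0.05,-0.08,0,0,0],[0.5,0.0823,-0.0688,-0.08,0,0,0],[0.5,0.0823,-0.0688,-0.08,0,0,0]]]' 20
python3 - <<'E'
from h import *
s=env.state(); print(s['tool_pos'],s['finger_gap'])
d=optics.snapshot('wrist'); cv2.imwrite('pics/w7.png',d['pixels'])
E
```

```text
clock: 21.32
tool_pos: [0.4647, 0.2773, 0.0886]
eef_rot: [[0.118, 0.993, -0.0], [0.993, -0.118, 0.001], [0.001, -0.0, -1.0]]
wrist_force: [1.0, -0.5, -1.6]
finger_gap: 0.062
grip_force: 20.0
[0.4647 0.2773 0.0886] 0.062012256222160084
```

View pics/w7.png

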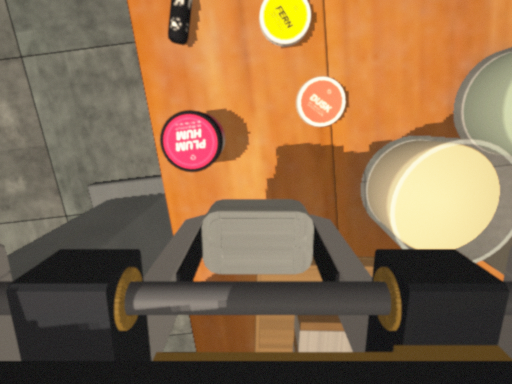

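The tin hangs level at (258,240), with clear counter below. I lower it, release, rise, turn a quarter and regrasp it across its width.

```bash
python3 -m handwheel '[[[0.5,0,0,0.05,0,0,0],[0.5,0,0,0.07,0,0,0],[0.5,0,0,0.08,0,0,0],[0.5,0,0,0.0825,0,0,0],[0.5,0,0,0.0825,0,0,0],[0.2,0,0,0.0825,0,0,0],[0.2,0,0,0.0825,0,0,0],[0.2,0,0,0.0825,0,0,0],[0.2,0,0,0.04,0,0,0],[0.2,0,0,0,0,0,0],[0.2,0,0,0,0,0,0]]]'
python3 - <<'E'
from h import *
s=env.state(); print(s['tool_pos'],s['finger_gap'],rel([.4647,.2765,.0886],down(np.radians(83))))
E
```

```text
clock: 22.75
tool_pos: [0.4671, 0.276, 0.0906]
eef_rot: [[0.122, 0.993, 0.003], [0.993, -0.122, 0.003], [0.003, 0.003, -1.0]]
wrist_force: [0.4, -0.1, -0.5]
finger_gap: 0.075
grip_force: 0.0
[0.4671 0.276  0.0906] 0.07499177924709492 [ 0.0002 -0.0025  0.002   0.0048 -0.0003 -1.5707]
```

```bash
python3 -m handwheel '[[[0.3,0,0,0,0,0,-0.18],[0.35,0,0,0,0,0,-0.36],[0.35,0,0,0,0,0,-0.54],[0.35,0,0,0,0,0,-0.72],[0.35,0,0,0,0,0,-0.9],[0.35,0,0,0,0,0,-1.08],[0.35,0,0,0,0,0,-1.26],[0.35,0,0,0,0,0,-1.44],[0.35,0,0,0,0,0,-1.571],[0.35,0,0,0,0,0,-1.571],[0.35,0,0,0.04,0,0,-1.571],[0.35,0,0,0.07,0,0,-1.571],[0.35,0,0,0.083,0,0,-1.571],[0.35,0,0,0.083,0,0,-1.571],[0.8,0,0,0.083,0,0,-1.571],[0.8,0,0,0.083,0,0,-1.571],[0.8,0,0,0.083,0,0,-1.571],[0.8,0,0,0.083,0,0,-1.571]]]' 15
python3 - <<'E'
from h import *
s=env.state(); print(s['q'])
B=chest(-3,-12,0)
for z in (.17,.05,.0185):
  for a in (0,np.pi): print(z,rel(np.r_[B[:2],z],down(TH+np.pi/2+a)))
E
```

```text
clock: 25.0
tool_pos: [0.4662, 0.2754, 0.0058]
eef_rot: [[-0.993, 0.122, 0.001], [0.122, 0.993, 0.001], [-0.001, 0.001, -1.0]]
wrist_force: [-0.7, -0.4, 7.3]
finger_gap: 0.0379
grip_force: 15.0
[-0.7239  0.5538  0.1665  1.9627 -0.1475  0.6354  0.9856]
0.17 [-0.0996 -0.6356 -0.1646  0.0008  0.0006  0.3045]
0.17 [-0.0996 -0.6356 -0.1646 -0.0008  0.0012 -2.8371]
0.05 [-0.0995 -0.6357 -0.0446  0.0008  0.0006  0.3045]
0.05 [-0.0995 -0.6357 -0.0446 -0.0008  0.0012 -2.8371]
0.0185 [-0.0995 -0.6357 -0.0131  0.0008  0.0006  0.3045]
0.0185 [-0.0995 -0.6357 -0.0131 -0.0008  0.0012 -2.8371]
```

```bash
python3 -m handwheel '[[[0.8,0,0,-0.02,0,0,0],[0.8,0,0,-0.07,0,0,0],[0.8,0,0,-0.13,0,0,0],[0.8,0,-0.02,-0.18,0,0,0],[0.8,0,-0.06,-0.195,0,0,0],[0.8,0,-0.11,-0.195,0,0,0.05],[0.8,0,-0.16,-0.195,0,0,0.1],[0.8,0,-0.21,-0.195,0,0,0.15],[0.8,0,-0.26,-0.195,0,0,0.2],[0.8,0,-0.31,-0.195,0,0,0.25],[0.8,0,-0.36,-0.195,0,0,0.3],[0.8,-0.01,-0.41,-0.195,0,0,0.3045],[0.8,-0.02,-0.46,-0.195,0,0,0.3045],[0.8,-0.03,-0.51,-0.195,0,0,0.3045],[0.8,-0.05,-0.56,-0.195,0,0,0.3045],[0.8,-0.08,-0.605,-0.195,0,0,0.3045],[0.8,-0.0996,-0.6356,-0.195,0,0,0.3045],[0.8,-0.0996,-0.6356,-0.195,0,0,0.3045],[0.8,-0.0996,-0.6356,-0.195,0,0,0.3045]]]' 25
python3 - <<'E'
from h import *
s=env.state(); e=s['tool_pos'][:2]-O; c,t=np.cos(TH),np.sin(TH); print(1e3*np.array([c*e[0]+t*e[1],-t*e[0]+c*e[1]]))
print(rel(chest(-3,-12,200),down(TH+np.pi/2)))
d=optics.snapshot('wrist'); cv2.imwrite('pics/w8.png',cv2.resize(d['pixels'],(800,600),interpolation=cv2.INTER_CUBIC))
E
```

```text
clock: 27.38
tool_pos: [0.4871, -0.3673, 0.2]
eef_rot: [[-0.91, 0.414, -0.0], [0.414, 0.91, 0.0], [0.0, 0.0, -1.0]]
wrist_force: [0.0, -0.0, -0.1]
finger_gap: 0.038
grip_force: 25.0
[ -3.5051 -11.8392]
[-0.0005 -0.0002 -0.      0.0003 -0.0004  0.0001]
```

View pics/w8.png

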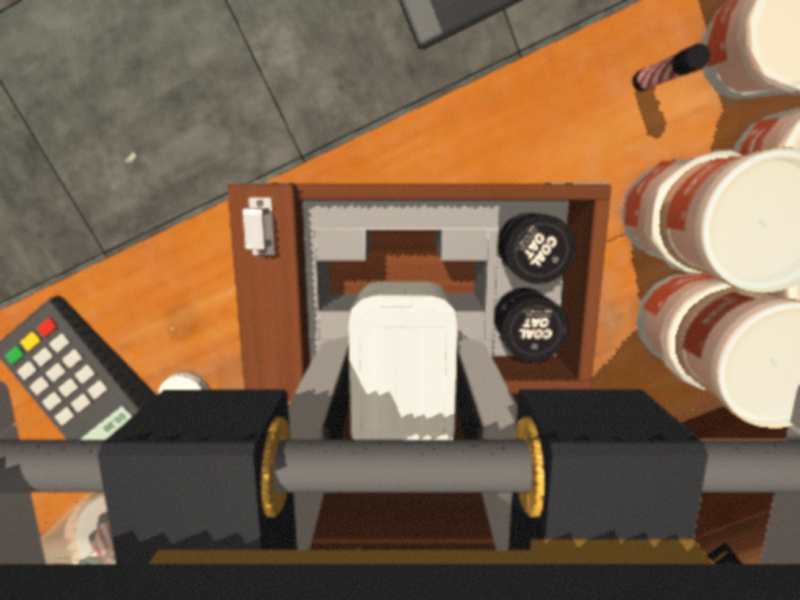

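The tin lines up with the bay, both centred at u≈403. I check its lengthwise offset from its front edge at v≈283.

Run:
```python
from h import *
d=optics.snapshot('wrist'); c,t=np.cos(TH),np.sin(TH)
for p,z in [((403,283),.219),((350,340),.219),((457,340),.219),((367,255),.066),((440,255),.066),((403,231),.066),((318,262),.066),((488,262),.066)]:
    e=cast(d,p[0]*.64,p[1]*.64,z)[:2]-O; print(p,1e3*np.array([c*e[0]+t*e[1],-t*e[0]+c*e[1]]))
```

```text
(403, 283) [-37.1716 -11.0274]
(350, 340) [-16.4024 -29.909 ]
(457, 340) [-16.4009   8.2501]
(367, 255) [-23.7536 -34.479 ]
(440, 255) [-23.7618  14.0692]
(403, 231) [-39.6461 -10.5526]
(318, 262) [-19.0426 -67.2519]
(488, 262) [-19.0599  46.2031]
```

```bash
python3 -m handwheel '[[[0.8,-0.0025,0.0005,0.04,0,0,0],[0.8,-0.0025,0.0005,0.08,0,0,0],[0.8,-0.0025,0.0005,0.1,0,0,0],[0.8,-0.0025,0.0005,0.115,0,0,0],[0.8,-0.0025,0.0005,0.13,0,0,0],[0.8,-0.0025,0.0005,0.145,0,0,0],[0.8,-0.0025,0.0005,0.16,0,0,0],[0.8,-0.0025,0.0005,0.17,0,0,0],[0.8,-0.0025,0.0005,0.176,0,0,0],[0.8,-0.0025,0.0005,0.179,0,0,0],[0.8,-0.0025,0.0005,0.179,0,0,0]]]'
```

```text
clock: 28.85
tool_pos: [0.4899, -0.3685, 0.0212]
eef_rot: [[-0.91, 0.414, 0.0], [0.414, 0.91, -0.0], [-0.0, -0.0, -1.0]]
wrist_force: [-0.5, 0.5, -0.6]
finger_gap: 0.0378
grip_force: 25.0
```

Free, with no contact. The last few mm go slowly until contact.

```bash
python3 -m handwheel '[[[0.8,0,0,0.001,0,0,0],[0.8,0,0,0.002,0,0,0],[0.8,0,0,0.003,0,0,0],[0.8,0,0,0.003,0,0,0]]]'
```

```text
clock: 29.35
tool_pos: [0.4899, -0.3684, 0.0181]
eef_rot: [[-0.91, 0.414, -0.0], [0.414, 0.91, -0.0], [0.0, -0.0, -1.0]]
wrist_force: [0.1, -0.1, -0.8]
finger_gap: 0.0377
grip_force: 25.0
```

```bash
python3 -m handwheel '[[[0.8,0,0,0.0007,0,0,0],[0.8,0,0,0.0014,0,0,0],[0.8,0,0,0.0014,0,0,0]]]'
```

```text
clock: 29.72
tool_pos: [0.49, -0.3685, 0.0177]
eef_rot: [[-0.91, 0.414, 0.001], [0.414, 0.91, 0.0], [-0.0, 0.001, -1.0]]
wrist_force: [-6.6, 6.2, 20.5]
finger_gap: 0.0377
grip_force: 25.0
```

On the floor. I ease off, open and rise clear.

```bash
python3 -m handwheel '[[[0.8,0,0,-0.001,0,0,0],[0.8,0,0,-0.001,0,0,0],[0.42,0,0,-0.001,0,0,0],[0.42,0,0,-0.001,0,0,0],[0.42,0,0,-0.001,0,0,0],[0.42,0,0,-0.001,0,0,0],[0.42,0,0,-0.02,0,0,0],[0.42,0,0,-0.06,0,0,0],[0.42,0,0,-0.12,0,0,0],[0.42,0,0,-0.18,0,0,0],[0.42,0.04,0,-0.22,0,0,0],[0.42,0.06,0,-0.25,0,0,0],[0.42,0.06,0,-0.25,0,0,0],[0.42,0.06,-0.08,-0.25,0,0,0],[0.42,0.06,-0.08,-0.25,0,0,0]]]'
python3 - <<'E'
from h import *
d=optics.snapshot('wrist'); t=optics.snapshot('top')
cv2.imwrite('pics/w9.png',np.hstack([cv2.resize(d['pixels'],(400,300)),cv2.resize(t['pixels'][130:260,110:470],(400,300))]))
s=env.state(); print(s['wrist_force'])
E
```

```text
clock: 31.6
tool_pos: [0.4001, -0.4191, 0.2671]
eef_rot: [[-0.909, 0.417, -0.0], [0.417, 0.909, -0.001], [-0.0, -0.001, -1.0]]
wrist_force: [0.3, 0.8, 0.3]
finger_gap: 0.0546
grip_force: 0.0
[ 0.7621  0.1052 -0.0716]
```

View pics/w9.png

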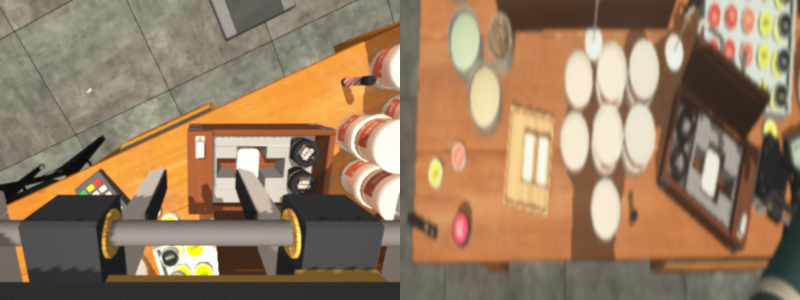

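The tin sits lengthwise in the bay at (248,160) left and (710,170) right. Both cartons are in the tray, the lid is open, the loose items are where they were, and the arm is clear.

```bash
python3 -c "
from bench import env
print(env.close_job())"
```

```text
the job is handed in; nothing more can be done
None
```

The job is handed in at about 32 s: the tin rests flat and lengthwise in the foam bay and the chest is left open, with the keeper swung clear, the bolt fully drawn and the cartons and counter items in place; one mistyped move jogged the lid slightly while it was being raised, with no visible effect.

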